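# Wedge the forming block tight in its holder

### The arm

A 7-joint arm with a two-finger parallel gripper is mounted at the origin on a cart in front of the work surface, level with it; the furniture and walls round the work are solid. World frame = base frame: x ahead of the robot, y to its left, z up, the work surface at z = 0. Lengths are in mm, angles in rad, forces in N, time in s.
With the tool pointing down it reaches from about 400 to 925 mm from the base axis. Payload 5.6 kg.
Tool frame: the origin (TCP) lies midway between the tips of the shut fingers; the grasp point (between the pads) lies tcp_to_grasp behind it (tcp_to_grasp is the distance from the TCP to the grasp point, in mm); z points along the fingers, y is the direction in which the jaws open and shut (so a half turn about z gives the same grasp; the last joint's range is limited). The gripper opens to 85 mm and grips with 20 to 120 N. Pads are 22 mm wide; open, the fingers measure 114 mm over their backs; the gripper's body (76 mm by 85 mm) begins 54 mm behind the grasp point. The pads swing forward as they close: fully open they stand 13 mm farther back than shut.
Start: joints at [1.067, 0.468, -0.012, 1.603, 0.006, 1.071, -0.056], TCP at [288.994, -582.229, 231.29] pointing down, gripper open.
Joint ranges: [-2.53, 2.53], [-0.31, 2.02], [-1.57, 1.55], [0.28, 2.44], [-1.29, 4.43], [0.15, 1.84], [-2.92, 2.92]. Speed limits (rad/s): [2.57, 2.57, 3.14, 3.14, 3.14, 3.14, 3.14].

### API

Orientations are given as a unit quaternion [x, y, z, w].
In Python, from plant import * gives the robot as it stands.
- The arm moves only by the tool jog_arm, never from a script. Its argument "series" is a list of rows, each a list of 3 entries, a list of its own where there are three numbers: the shift along the tool's x, y, z in units of 0.05 m (1.0 is 0.05 m), then the turn about the tool's z in units of 0.12 rad (1.0 is 0.12 rad), then the opening, from -1 (shut) to 1 (fully open), so that 0 is half open. In form: [[[tx, ty, tz], spin, jaw], ...]. A call has 1 to 5 rows; each row shifts and turns the commanded pose from where the row before left it, along the tool's axes as they then stand; what a row does not reach is not made up. A row lasts 1/8 s, in which the tool goes at most 62.5 mm and 10.7 degrees, less where a joint would pass 70% of its speed; a pose out of reach is approached as far as the arm can. A call with a number of a shift or a turn outside -1 to 1 is refused whole. A call with a gripper value outside its range is refused whole. The fingers move at their own pace and stop on an object; the grip force is fixed at half the most. Time passes only in rows, so rows that do not move let the fingers close. It gives the time, the measured TCP pose, the force and the opening at its end, in the units of the state.
- get_obs(): the state, without advancing time (a new reading comes with each control period).
- camera(name): name is "scene" or "top"; returns the picture (480x640x3 uint8, blue, green, red); there is no depth.
- camera_info(name): a dict with "fovy" (degrees; the focal length in pixels is half the picture's height over the tangent of half this angle, whatever the lens; pixels are square), "cx", "cy" (the principal point, pixels), "eye" and "rotation" of the camera in the world. Camera axes: x right, y down, z forward; pixel columns grow to the right and rows downward; lengths in mm; the calibration is good to about 2 mm. A picture is of the moment at which its call begins. camera_info takes no time and is no camera call.
- job_done(): hands the job in, once; it reports no verdict.
The state is a dict: "t": time; "joint_pos": joint angles; "joint_velocities": joint speeds; "tau": joint torques, N m; "position": TCP position; "tcp_rot": TCP orientation; "force": force on the tool from outside, world axes, zero at the start; "wrist_torque": the same for the moment, N m; "finger_gap": finger opening in mm.
Only numpy, scipy, OpenCV 4.12 (cv2) and the standard library are available. Lean on these libraries where they do the work, as an engineer would, in place of code of your own. Each camera call takes 0.05 s, during which the arm holds its last target. There are 200 camera calls.

### The job

Lock the grooved steel forming block in its wooden holder. Lift the wooden wedge out of its dark rest by the thin end that shows, set it down on the bare cabinet top, let go and take it again by its thick end; enter it thin end first in the slot beside the block, let go, and tap or press its thick end home with closed fingers until it is about flush with the front of the holder and the block is clamped tight. Leave the four other objects near the work where they are.

Things in the scene. Friction and masses are not known exactly. Their poses are not given: they have to be found in the camera images.
- wedge_thick (a point): Loose pale waxed wood wedge, 110 long, 45 high, 0.09 kg, on its narrow edge; in plan it tapers 1 in 8 from 24 mm to 10 mm. Point: mid-height, mid-thickness (22 mm there), 20 mm from the thick end face. x runs along the wedge to the thin end, y to its straight side (parallel to x), the tapered side faces -y, z up. The thick 70 mm start in the rest.
- wedge_thin (a point): On the wedge, same axes: mid-height, mid-thickness (12 mm there), 15 mm from the thin end face; this end projects from the rest at the start. 75 mm along x (and 5 mm along y) from wedge_thick.
- wedge_butt (a point): On the wedge, same axes: bottom edge of the thick end face, at the middle of its 24 mm (12 mm from the straight side). wedge_thick is at (20, 1, 22.5) mm from here.
- rest: Fixed dark wood trough, 82 x 52 mm, 53 mm high; origin under its centre on the cabinet top. Floor 8 mm up, side walls 10 mm thick, 32 mm apart, as high as the wedge, end wall at -x; open above and at +x, where the wedge's thin end sticks out.
- slot_mouth (a point): Front of the holder's slot, on its floor, 10 mm above the cabinet: wedge_butt lies here, axes parallel, when the wedge is exactly flush. x: driving direction, into the slot; y: to the block. Tapered cheek at y = -12 mm (sloping 1 in 8 to +y as x grows), block's face at +3 to +7 mm, +12 when the wedge is flush. Cheeks 34 high, 115 long; slot open above; flat floor 45 mm before the mouth.
- holder: The fixed wooden holder, base 170 x 132 x 10 mm; origin under it on the cabinet top, axes as slot_mouth, which lies at (-40, -19, 10) mm here. The base spans y = -61 to +71 mm, x = -85 to +85.
- block_center (a point): Centre of the loose steel forming block, 96 x 44 x 39 mm, with grooves across its top, 0.35 kg, lying loosely in the holder between the slot and the jaw, ahead of an end stop.
- jaw (a joint): Cork-faced sprung jaw on the block's other side: travel in m, 0 free, 0.0065 at its stop, 900 N/m. About 0.005 with the wedge flush; squeezing begins with the thick end about 40 mm out of the slot. Pressing home takes about 10 to 20 N (wedge friction about 0.35), which then holds.
- clear_box: Bystander: clear display box, 53 x 53 x 42 mm, origin under its centre.
- flat_pliers: Bystander: dark-handled pliers lying flat, 51 x 147 x 11 mm (long along its y), origin under the middle.
- punch: Bystander: black hand punch standing on end, 20 mm across, 60 mm high, origin under its centre.
- pen: Bystander: black marker lying flat, 11 x 103 x 12 mm (long along its y), origin under its middle.

How it is judged:
By the outcome, as a careful person would: the job done as asked, in the order asked, and still so for the second after the job is handed in, with the robot touching nothing.
It also fails if it takes over 59 s, if anything falls off the work surface, if the arm or the gripper's body presses on something with over 40 N, if the wrist force passes 120 N, or if a joint passes its speed limit or range.

## Working session

There is one attempt and no reset: what is moved stays moved. The work goes in short steps, Python scripts to look and compute and a tool call to move; the robot and the scene stay as the last step left them, time stands still between calls to the robot, and variables do not carry over. Pictures are saved under pics/ and viewed, about 8 in all and at most 12, crops included, and the job is handed in when it is done.

Besides the shell and the picture viewer there is one more tool, called after ">>>" by a JSON object that holds its "method" and its "body". jog_arm: Moves the arm, as the interface text tells. Its arguments: {"type":"object","properties":{"series":{"type":"array"}},"required":["series"]}

```bash
mkdir -p pics; ls; python3 - <<'E'
from plant import *
import cv2
for n in("scene","top"):
    print(n,camera_info(n)); cv2.imwrite(f"pics/{n}0.png",camera(n))
print(get_obs())
import plant
print([k for k in dir(plant) if not k.startswith('_')], globals().get('tcp_to_grasp'))
E
```

```text
pics
scene {'fovy': 46.04319776245345, 'cx': 316.99670770520527, 'cy': 244.16109346857147, 'eye': array([-116.06186304, -547.99107202,  507.21960514]), 'rotation': array([ 0.77150437, -0.37693967,  0.23024885, -0.45791153])}
top {'fovy': 43.20243351793281, 'cx': 318.4273205175293, 'cy': 234.64168527118005, 'eye': array([ 471.92005875,  -47.6990261 , 1006.905896  ]), 'rotation': array([ 0.71267657, -0.70026201,  0.03236492, -0.02603353])}
{'t': 0.1, 'joint_pos': array([ 1.06701878,  0.46831478, -0.01159498,  1.60352601,  0.00601115,
        1.07142992, -0.05628808]), 'joint_velocities': array([-0.00011831,  0.00059686, -0.00163441, -0.0016844 ,  0.00094399,
        0.00105572,  0.00013006]), 'tau': array([ 1.18649736e-03, -5.33518195e+01,  2.13118899e-02, -2.51965696e+01,
        1.14457813e-02,  4.31009685e-03, -2.93051369e-05]), 'position': array([ 288.7262463 , -581.78653865,  230.41922169]), 'tcp_rot': array([ 9.73583551e-01,  2.28329572e-01, -2.50888002e-04, -7.82748057e-04]), 'force': array([-0.40725367, -0.25098865, -0.11816433]), 'wrist_torque': array([ 0.01323436,  0.00265638, -0.03947811]), 'finger_gap': 85.6654398923079}
['PlanningError', 'camera', 'camera_info', 'get_obs', 'job_done', 'tcp_to_grasp'] 18.700000000000003
```

View pics/top0.png

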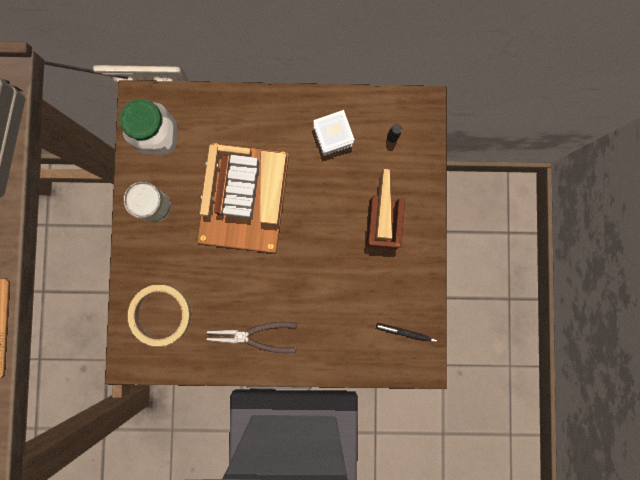

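View pics/scene0.png

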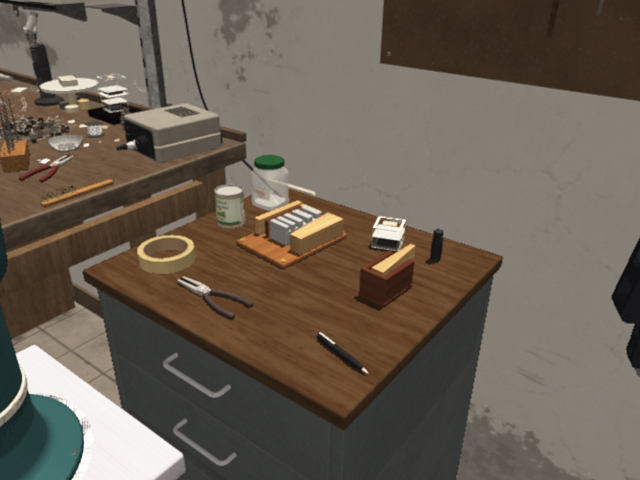

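```bash
cat > h.py <<'E'
from plant import *
import cv2, numpy as np
from scipy.spatial.transform import Rotation as R
def ray(n,u,v):
    c=camera_info(n); f=240/np.tan(np.radians(c['fovy'])/2)
    d=R.from_quat(c['rotation']).apply([(u-c['cx'])/f,(v-c['cy'])/f,1]); return np.array(c['eye']),d
def pt(n,u,v,z):
    e,d=ray(n,u,v); return e+d*(z-e[2])/d[2]
def proj(n,p):
    c=camera_info(n); f=240/np.tan(np.radians(c['fovy'])/2)
    q=R.from_quat(c['rotation']).inv().apply(np.array(p)-c['eye']); return c['cx']+f*q[0]/q[2],c['cy']+f*q[1]/q[2]
def crop(n,x,y,w,h,s,out):
    im=camera(n)[y:y+h,x:x+w]; cv2.imwrite(out,cv2.resize(im,None,fx=s,fy=s,interpolation=cv2.INTER_CUBIC))
E
python3 - <<'E'
from h import *
for p in ([500,-45,0],[600,-45,0],[500,55,0]): print(proj("top",p))
crop("top",190,110,230,150,3.4,"pics/c1.png")
E
```

```text
(np.float64(311.2228856346814), np.float64(267.7746081828634))
(np.float64(312.30801758649375), np.float64(207.94063843151676))
(np.float64(250.91133369870576), np.float64(266.7213835656434))
```

View pics/c1.png

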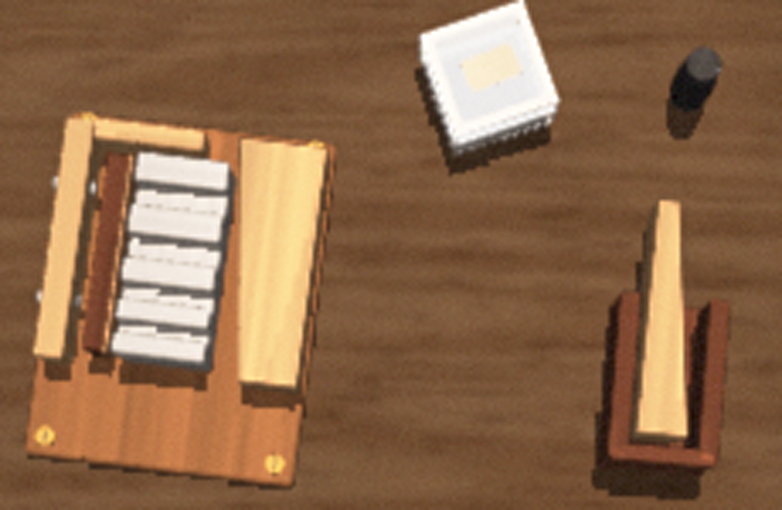

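```bash
python3 - <<'E'
from h import *
T=lambda u,v,z: pt("top",190+u/3.4,110+v/3.4,z)[:2]
base=np.array([T(68,118,10),T(333,145,10),T(290,487,10),T(27,457,10)])
c=base.mean(0); ang=lambda v:np.degrees(np.arctan2(v[1],v[0]))
print("base",base.round(1).tolist(),c, [ang(base[1]-base[2]),ang(base[0]-base[3]),ang(base[0]-base[1])-90,ang(base[3]-base[2])-90])
print("sizes",np.linalg.norm(base[1]-base[2]),np.linalg.norm(base[0]-base[1]))
k=[T(240,385,44),T(240,140,44),T(327,147,44),T(297,385,44)]
print("cheek",np.round(k,1).tolist(),ang(k[1]-k[0])-7.125,ang(k[2]-k[3]),np.linalg.norm(k[2]-k[3]))
b=[T(210,365,49),T(230,165,49),T(138,153,49),T(112,355,49)]
print("block",np.round(b,1).tolist(),ang(b[1]-b[0]),np.mean(b,0),np.linalg.norm(b[1]-b[0]))
w=[T(638,436,53),T(658,201,53),T(680,202,53),T(687,438,53)]
print("wedge",np.round(w,1).tolist(),ang(w[1]-w[0]),ang(w[2]-w[3])-7.125,np.linalg.norm(w[1]-w[0]),np.linalg.norm(w[3]-w[0]),np.linalg.norm(w[1]-w[2]))
# in the holder frame
th=np.radians(np.mean([ang(base[1]-base[2]),ang(base[0]-base[3])])); M=np.array([[np.cos(th),np.sin(th)],[-np.sin(th),np.cos(th)]])
off=np.array([0,5.])
h=c-M.T@off
print("holder",h,np.degrees(th),"mouth",h+M.T@[-40,-19])
for p in k+b: print((M@(p-h)-[-40,-19]).round(1))
for n,(u,v) in dict(punch=(700,65)).items(): print(n,T(u,v,60))
print("box",T(490,75,42)); print("restend", T(662,457,53))
E
```

```text
base [[701.8, 127.5], [690.9, -2.7], [522.6, 14.5], [534.9, 142.0]] [612.52158635  70.3153207 ] [np.float64(-5.84022683955021), np.float64(-4.959336177980781), np.float64(-4.798214376361003), np.float64(-5.500652201192352)]
sizes 169.16136797962582 130.66592267748186
cheek [[568.3, 36.9], [684.9, 39.8], [682.4, -1.4], [568.8, 10.2]] -5.690746541989768 -5.844829974326374 114.16698135814724
block [[576.9, 50.7], [671.8, 43.8], [676.7, 87.2], [580.8, 96.5]] -4.173419911091836 [626.56724071  69.56416635] 95.10986452302978
wedge [[547.0, -149.2], [657.7, -157.6], [657.4, -167.9], [546.4, -172.0]] -4.329214066635377 -5.018969194418373 111.05889415858431 22.806510031594545 10.339294325086517
holder [612.05106377  65.33750908] -5.3997815087654955 mouth [570.44058501  50.18600561]
[ -0.9 -13.4]
[115.    0.5]
[116.3 -40.8]
[  2.1 -40. ]
[6.4 1.1]
[101.5   3.2]
[102.3  46.9]
[ 6.  47.1]
punch [ 721.21348049 -175.94976588]
box [719.1262     -78.21790805]
restend [ 537.38335408 -160.46089906]
```

>>> {"method": "jog_arm", "body": {"series": [[[0.9, -0.4, 0], 1, 1], [[0.8, -0.5, 0], 1, 1], [[0.8, -0.6, 0], 1, 1], [[0.7, -0.7, 0], 1, 1], [[0, 0, 0], 0, 1]]}}

```text
t: 0.78
position: [417.3, -426.4, 231.1]
tcp_rot: [1.0, -0.006, 0.001, -0.001]
force: [0.1, -0.9, 0.1]
finger_gap: 85.5
```

```bash
cat >> h.py <<'E'
def to(x,y,z,yaw):
    "units from the measured pose to the target, in tool axes as they stand; spin units"
    o=get_obs(); r=R.from_quat(o['tcp_rot']); X=r.apply([1,0,0]); yw=np.degrees(np.arctan2(X[1],X[0]))
    print("t",round(o['t'],2),"pos",o['position'].round(1),"yaw",yw.round(2),"F",o['force'].round(1),"gap",round(o['finger_gap'],1))
    print("units",(r.inv().apply(np.array([x,y,z])-o['position'])/50).round(3),"spin",round(-np.radians(yaw-yw)/0.12,2))
E
python3 -c "
from h import *
to(642,-162,150,-1.2)"
```

```text
t 0.78 pos [ 417.3 -426.4  231.1] yaw -0.65 F [ 0.1 -0.9  0.1] gap 85.5
units [ 4.432 -5.336  1.638] spin 0.08
```

>>> {"method": "jog_arm", "body": {"series": [[[0.75, -0.9, 0.1], 0.08, 1], [[0.75, -0.9, 0.2], 0, 1], [[0.75, -0.9, 0.3], 0, 1], [[0.75, -0.9, 0.3], 0, 1], [[0.75, -0.9, 0.3], 0, 1]]}}

```text
t: 1.4
position: [607.7, -211.1, 170.7]
tcp_rot: [1.0, -0.015, -0.0, 0.0]
force: [0.3, -0.4, 0.8]
finger_gap: 85.2
```

>>> {"method": "jog_arm", "body": {"series": [[[0.68, -0.83, 0.4], 0, 1], [[0, 0, 0], 0, 1], [[0, 0, 0], 0, 1]]}}

```text
t: 1.78
position: [641.5, -172.0, 150.7]
tcp_rot: [1.0, -0.015, -0.001, 0.0]
force: [-0.9, -0.6, 1.0]
finger_gap: 85.7
```

```bash
python3 -c "
from h import *
to(642,-162,17,-1.2)
crop('scene',340,130,140,200,4,'pics/c2.png')"
```

```text
t 1.77 pos [ 641.5 -172.   150.7] yaw -1.69 F [-0.9 -0.6  1. ] gap 85.7
units [ 0.007 -0.203  2.674] spin -0.07
```

View pics/c2.png

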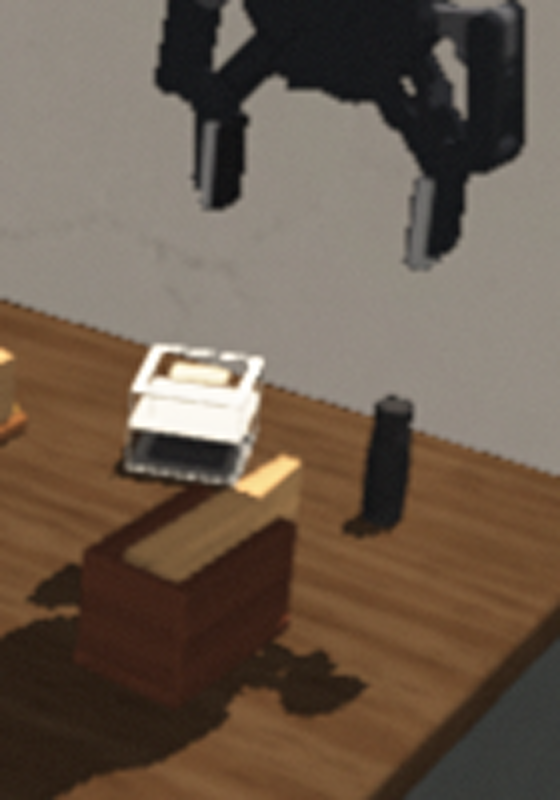

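Gripper is open, high over the wedge's projecting end (crop ~(290,470)); punch and box are clear of the path. Descending.

>>> {"method": "jog_arm", "body": {"series": [[[0, -0.2, 0.8], 0, 1], [[0, 0, 0.8], 0, 1], [[0, 0, 0.6], 0, 1], [[0, 0, 0.3], 0, 1], [[0, 0, 0.15], 0, 1]]}}

```text
t: 2.45
position: [642.3, -162.1, 18.9]
tcp_rot: [1.0, -0.015, 0.0, 0.0]
force: [0.9, -0.2, -0.2]
finger_gap: 85.3
```

>>> {"method": "jog_arm", "body": {"series": [[[0, 0, 0], 0, 1], [[0, 0, 0], 0, -0.2]]}}

```text
t: 2.7
position: [643.4, -161.0, 20.1]
tcp_rot: [1.0, -0.015, 0.001, 0.0]
force: [0.6, -0.6, 0.1]
finger_gap: 69.4
```

```bash
python3 -c "
from h import *
to(642,-162,17,-1.2)"
```

```text
t 2.7 pos [ 643.4 -161.    20.1] yaw -1.66 F [ 0.6 -0.6  0.1] gap 69.4
units [-0.027  0.021  0.062] spin -0.07
```

>>> {"method": "jog_arm", "body": {"series": [[[0, 0, 0.06], 0, -1], [[0, 0, 0], 0, -1], [[0, 0, 0], 0, -1], [[0, 0, 0], 0, -1], [[0, 0, 0], 0, -1]]}}

```text
t: 3.32
position: [642.7, -160.6, 16.0]
tcp_rot: [1.0, -0.014, 0.0, 0.0]
force: [-0.4, 0.3, 1.9]
finger_gap: 12.3
```

>>> {"method": "jog_arm", "body": {"series": [[[0, 0, 0], 0, -1], [[0, 0, 0], 0, -1], [[0, 0, -0.3], 0, -1], [[0, 0, -0.4], 0, -1], [[0, 0, -0.4], 0, -1]]}}

```text
t: 3.95
position: [642.9, -160.8, 72.7]
tcp_rot: [1.0, -0.014, 0.001, 0.0]
force: [0.2, 0.2, -0.9]
finger_gap: 12.3
```

```bash
python3 -c "
from h import *
to(642,-162,100,-1.2)
crop('scene',340,130,140,200,4,'pics/c3.png')"
```

```text
t 3.95 pos [ 642.9 -160.8   72.7] yaw -1.66 F [ 0.2  0.2 -0.9] gap 12.3
units [-0.016  0.025 -0.546] spin -0.07
```

View pics/c3.png

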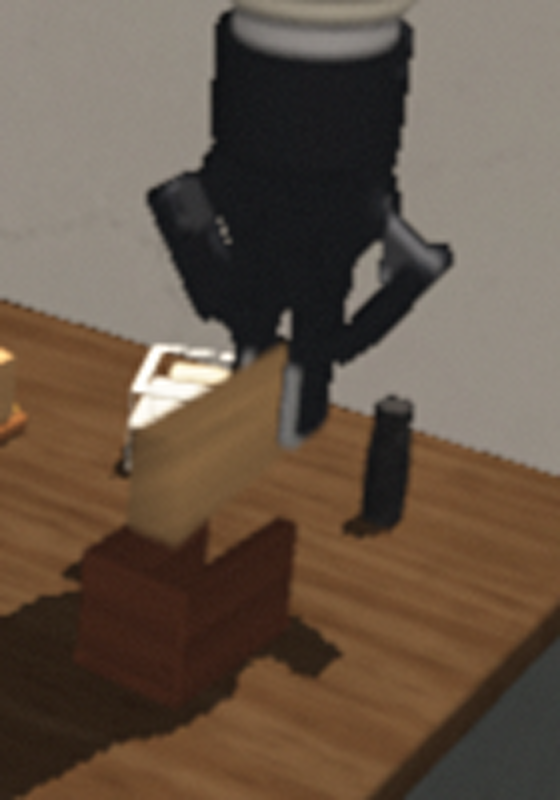

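Wedge is lifted level clear of the rest (crop (130–290, 345–540)).

>>> {"method": "jog_arm", "body": {"series": [[[0, 0, -0.6], 0, -1], [[-0.4, -0.5, 0], 0, -1], [[-0.4, -0.5, 0], 0, -1], [[-0.4, -0.5, 0], 0, -1], [[-0.4, -0.42, 0], 0, -1]]}}

```text
t: 4.62
position: [565.0, -61.3, 101.7]
tcp_rot: [1.0, -0.014, 0.001, -0.0]
force: [0.9, -0.3, 0.6]
finger_gap: 12.2
```

>>> {"method": "jog_arm", "body": {"series": [[[0, 0, 0], 0, -1], [[0, 0, 0.6], 0, -1], [[0, 0, 0.6], 0, -1], [[0, 0, 0.4], 0, -1], [[0, 0, 0], 0, -1]]}}

```text
t: 5.25
position: [564.6, -62.9, 19.6]
tcp_rot: [1.0, -0.015, -0.001, 0.0]
force: [-0.7, -0.0, -1.4]
finger_gap: 12.3
```

```bash
python3 -c "
from h import *
to(560,-65,8,-1.2)"
```

```text
t 5.25 pos [564.6 -62.9  19.6] yaw -1.69 F [-0.7 -0.  -1.4] gap 12.3
units [-0.091  0.045  0.232] spin -0.07
```

>>> {"method": "jog_arm", "body": {"series": [[[0, 0, 0.12], 0, -1], [[0, 0, 0.08], 0, -1], [[0, 0, 0.03], 0, -1], [[0, 0, 0], 0, -1]]}}

```text
t: 5.75
position: [565.4, -62.4, 9.5]
tcp_rot: [1.0, -0.014, 0.0, 0.0]
force: [0.1, -0.2, -1.7]
finger_gap: 12.1
```

>>> {"method": "jog_arm", "body": {"series": [[[0, 0, 0.03], 0, -1], [[0, 0, 0], 0, -1]]}}

```text
t: 6.0
position: [565.6, -62.4, 8.0]
tcp_rot: [1.0, -0.014, 0.0, 0.0]
force: [0.6, -0.3, 1.0]
finger_gap: 12.1
```

>>> {"method": "jog_arm", "body": {"series": [[[0, 0, 0.01], 0, -0.5], [[0, 0, 0], 0, -0.2], [[0, 0, 0], 0, 0.2], [[0, 0, 0], 0, 0.5], [[0, 0, 0], 0, 0.5]]}}

```text
t: 6.62
position: [565.3, -62.4, 7.3]
tcp_rot: [1.0, -0.014, -0.0, 0.0]
force: [1.1, -1.0, 0.8]
finger_gap: 63.8
```

>>> {"method": "jog_arm", "body": {"series": [[[0, 0, -0.6], 0, 0.5], [[0, 0, -1], 0, 0.5], [[0, 0, -1], 0, 0.5], [[-0.8, 0, 0], 0, 0.5], [[-0.7, 0.3, 0], 0, 0.5]]}}

```text
t: 7.25
position: [489.2, -74.3, 138.0]
tcp_rot: [1.0, -0.013, 0.001, -0.0]
force: [0.5, -0.4, -0.1]
finger_gap: 63.9
```

```bash
python3 -c "
from h import *
to(490,-68,150,-1.2)
im=camera('top'); o=proj('top',[520,-62,45]); print(o)
u,v=int(o[0]),int(o[1]); crop('top',u-75,v-75,150,150,4,'pics/c4.png'); print(u-75,v-75)"
```

```text
t 7.25 pos [489.2 -74.3 138. ] yaw -1.53 F [ 0.5 -0.4 -0.1] gap 63.9
units [ 0.013 -0.127 -0.24 ] spin -0.05
(np.float64(322.09262739822515), np.float64(254.56464115398626))
247 179
```

View pics/c4.png

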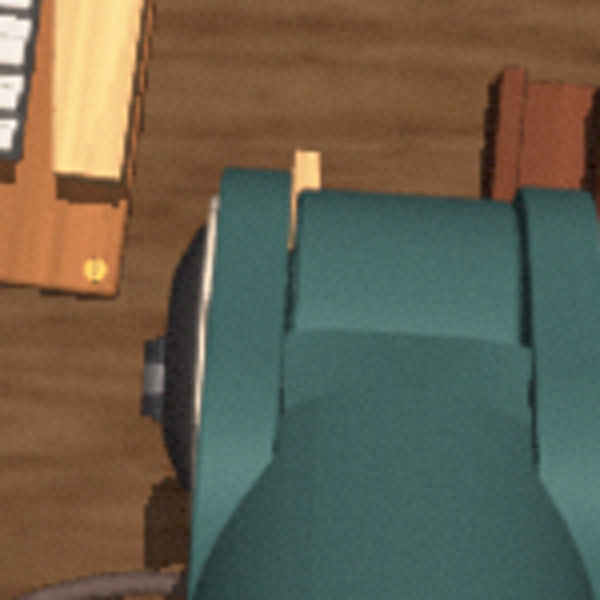

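Wedge stands free on the cabinet, thin end at crop (295–321,152); the arm hides the rest. Take the thick end from its known offset.

>>> {"method": "jog_arm", "body": {"series": [[[0.02, -0.26, 0.5], 0, 0.5], [[0, 0, 0.8], 0, 0.5], [[0, 0, 0.8], 0, 0.5], [[0, 0, 0.3], 0, 0.5], [[0, 0, 0.12], 0, 0.5]]}}

```text
t: 7.98
position: [491.6, -62.1, 10.8]
tcp_rot: [1.0, -0.014, -0.0, -0.0]
force: [0.4, 0.8, 1.1]
finger_gap: 64.1
```

```bash
python3 -c "
from h import *
to(490,-61,9,-1.5)
for u,v in ((295,151),(321,153)): print(pt('top',247+u/4,179+v/4,45))"
```

```text
t 7.97 pos [491.6 -62.1  10.8] yaw -1.65 F [0.4 0.8 1.1] gap 64.1
units [-0.032 -0.021  0.037] spin -0.02
[580.36326481 -58.8494859   45.        ]
[579.74996002 -69.23918422  45.        ]
```

Thin end at (580, −64), as expected. Close.

>>> {"method": "jog_arm", "body": {"series": [[[-0.02, 0, 0.03], 0, 0], [[0, 0, 0], 0, -0.5], [[0, 0, 0], 0, -1], [[0, 0, 0], 0, -1], [[0, 0, 0], 0, -1]]}}

```text
t: 8.6
position: [491.1, -62.2, 11.0]
tcp_rot: [1.0, -0.014, 0.001, 0.0]
force: [-1.5, -0.7, 6.3]
finger_gap: 21.5
```

>>> {"method": "jog_arm", "body": {"series": [[[0, 0, 0], 0, -1], [[0, 0, 0], 0, -1], [[0, 0, -0.3], 0, -1], [[0, 0, -0.6], 0, -1], [[0, 0, 0], 0, -1]]}}

```text
t: 9.22
position: [492.1, -62.4, 57.3]
tcp_rot: [1.0, -0.015, 0.003, 0.0]
force: [0.8, 0.2, -1.0]
finger_gap: 21.2
```

```bash
python3 - <<'E'
from h import *
to(490,-61,60,-1.5)
t=camera('top')[180:300,230:420]; s=camera('scene')[170:330,260:420]
t=cv2.resize(t,None,fx=2.1,fy=2.1,interpolation=2); s=cv2.resize(s,None,fx=2.5,fy=2.5,interpolation=2)
o=np.zeros((420,810,3),np.uint8); o[:t.shape[0],:t.shape[1]]=t; o[:s.shape[0],405:405+s.shape[1]]=s
cv2.imwrite('pics/c5.png',o[:,:800])
E
```

```text
t 9.22 pos [492.1 -62.4  57.3] yaw -1.67 F [ 0.8  0.2 -1. ] gap 21.2
units [-0.044 -0.027 -0.054] spin -0.02
```

View pics/c5.png

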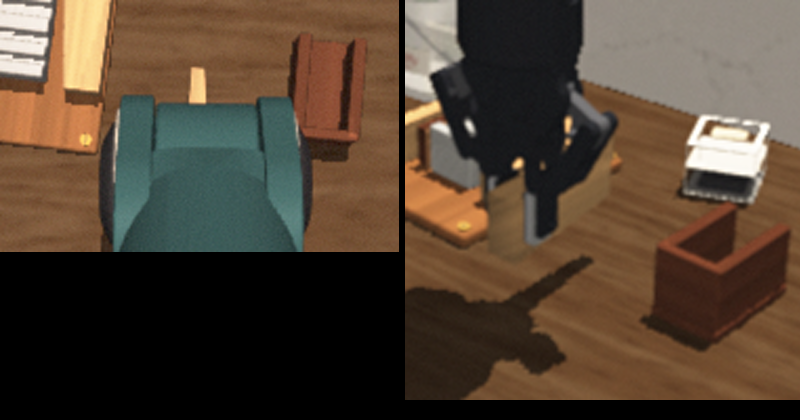

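```bash
python3 - <<'E'
from h import *
for u,v in ((191,68),(204,68),(205,100)): print(pt('top',230+u/2.1,180+v/2.1,93))
im=camera('top'); h=cv2.cvtColor(im,cv2.COLOR_BGR2HSV)
m=cv2.inRange(h,(8,60,150),(30,200,255))[195:232,300:345]
v,u=np.nonzero(m); 
for r in sorted(set(v)): print(195+r,300+u[v==r].min(),300+u[v==r].max(), [pt('top',300+x,195+r,93)[:2].round(1) for x in (u[v==r].min()-.5,u[v==r].max()+.5)])
E
```

```text
[581.62615817 -58.48776227  93.        ]
[581.79840634 -67.88296125  93.        ]
[558.58462669 -68.97561066  93.        ]
213 321 322 [array([580.7, -57.8]), array([580.7, -60.9])]
214 321 327 [array([579.1, -57.8]), array([579.3, -68.5])]
215 321 327 [array([577.6, -57.9]), array([577.8, -68.5])]
216 321 327 [array([576.1, -57.9]), array([576.3, -68.5])]
217 321 327 [array([574.6, -57.9]), array([574.8, -68.5])]
218 321 327 [array([573. , -57.9]), array([573.2, -68.6])]
219 321 327 [array([571.5, -58. ]), array([571.7, -68.6])]
220 321 327 [array([570., -58.]), array([570.2, -68.6])]
221 321 327 [array([568.5, -58. ]), array([568.7, -68.6])]
222 321 327 [array([566.9, -58. ]), array([567.1, -68.7])]
223 320 327 [array([565.4, -56.6]), array([565.6, -68.7])]
224 320 327 [array([563.9, -56.6]), array([564.1, -68.7])]
225 320 327 [array([562.3, -56.6]), array([562.6, -68.7])]
226 320 327 [array([560.8, -56.6]), array([561. , -68.8])]
227 320 327 [array([559.3, -56.7]), array([559.5, -68.8])]
228 320 327 [array([557.8, -56.7]), array([558. , -68.8])]
229 320 327 [array([556.3, -56.7]), array([556.5, -68.8])]
```

Thin end at (580,−63): the wedge sits at about −4° yaw in the fingers, gripped ~22 mm from the thick end. Moving to the slot front.

```bash
cat >> h.py <<'E'
a=np.radians(-5.5); ex=np.array([np.cos(a),np.sin(a)]); ey=np.array([-np.sin(a),np.cos(a)]); M=np.array([570.3,48.8])
def slot(d,s,z,yaw=-3.0,gx=22,gy=.9):
    p=M+(gx-d)*ex+(s+gy)*ey; to(p[0],p[1],z,yaw)
    q=get_obs()['position'][:2]-M; print("now d,s:",round(gx-q@ex,1),round(q@ey-gy,1))
E
python3 -c "
from h import *
slot(125,-12,75)"
```

```text
t 9.38 pos [489.9 -62.3  54.7] yaw -1.66 F [ 0.   0.3 -2.1] gap 21.5
units [-0.527 -2.183 -0.407] spin 0.19
now d,s: 91.4 -119.2
```

>>> {"method": "jog_arm", "body": {"series": [[[0, 0, -0.45], 0.19, -1], [[-0.4, -0.4, 0], 0, -1], [[-0.1, -0.8, 0], 0, -1], [[0, -0.8, 0], 0, -1], [[0, -0.2, 0], 0, -1]]}}

```text
t: 10.0
position: [470.3, 51.7, 76.5]
tcp_rot: [1.0, -0.024, -0.001, -0.0]
force: [-0.4, -0.7, -0.1]
finger_gap: 21.4
```

>>> {"method": "jog_arm", "body": {"series": [[[0, 0, 0.4], 0, -1], [[0, 0, 0.4], 0, -1], [[0, 0, 0], 0, -1]]}}

```text
t: 10.38
position: [469.3, 48.0, 35.6]
tcp_rot: [1.0, -0.026, -0.002, 0.001]
force: [-0.4, -0.0, -0.9]
finger_gap: 21.4
```

```bash
python3 - <<'E'
from h import *
slot(125,-12,22)
t=camera('top')[150:280,185:330]; s=camera('scene')[190:290,230:370]
t=cv2.resize(t,None,fx=2.7,fy=2.7,interpolation=2); s=cv2.resize(s,None,fx=2.9,fy=2.9,interpolation=2)
o=np.zeros((360,800,3),np.uint8); o[:t.shape[0],:t.shape[1]]=t; o[:s.shape[0],394:394+s.shape[1]]=s
cv2.imwrite('pics/c6.png',o); print(t.shape,s.shape)
E
```

```text
t 10.38 pos [469.3  48.   35.6] yaw -3.0 F [-0.4 -0.  -0.9] gap 21.4
units [-0.05   0.01   0.272] spin 0.0
now d,s: 122.5 -11.4
(351, 392, 3) (290, 406, 3)
```

View pics/c6.png

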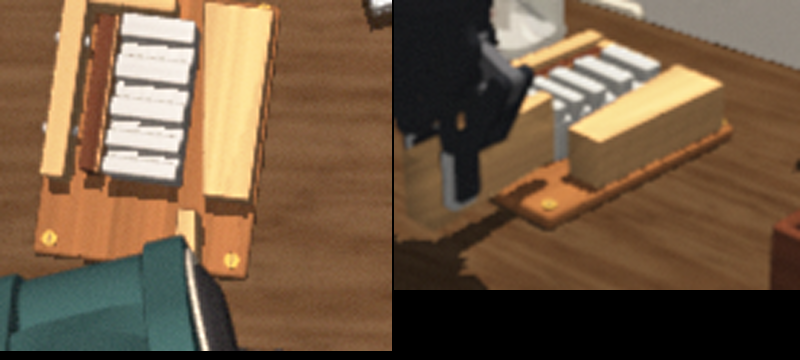

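```bash
python3 - <<'E'
from h import *
for n,u,v,z in(("tipL",179,211,70.5),("tipR",196,211,70.5),("cheekmouth",204,197,44),("blockR front",181,185,49),("blockR back",196,22,49)):
    q=pt('top',185+u/2.7,150+v/2.7,z)[:2]-M; print(n,round(q@ex,1),round(q@ey,1))
h=cv2.cvtColor(camera('top'),cv2.COLOR_BGR2HSV); m=cv2.inRange(h,(8,60,170),(30,190,255))
for r in range(226,240):
    u=np.nonzero(m[r,245:262])[0]+245
    if len(u): print(r,u.min(),u.max(),[((pt('top',x,r,70.5)[:2]-M)@ey).round(1) for x in(u.min()-.5,u.max()+.5)])
E
```

```text
tipL -12.5 -1.2
tipR -11.4 -10.9
cheekmouth -0.4 -11.9
blockR front 4.6 1.9
blockR back 102.1 4.9
226 245 260 [np.float64(9.6), np.float64(-15.0)]
227 245 260 [np.float64(9.5), np.float64(-15.2)]
228 245 260 [np.float64(9.3), np.float64(-15.3)]
229 245 261 [np.float64(9.1), np.float64(-17.1)]
230 245 261 [np.float64(8.9), np.float64(-17.3)]
231 245 261 [np.float64(8.7), np.float64(-17.4)]
232 245 261 [np.float64(8.5), np.float64(-17.6)]
233 245 261 [np.float64(8.3), np.float64(-17.8)]
234 245 261 [np.float64(8.1), np.float64(-18.0)]
235 245 261 [np.float64(7.9), np.float64(-18.2)]
236 245 261 [np.float64(7.7), np.float64(-18.4)]
237 253 261 [np.float64(-4.7), np.float64(-18.6)]
238 254 261 [np.float64(-6.5), np.float64(-18.8)]
239 254 261 [np.float64(-6.7), np.float64(-18.9)]
```

>>> {"method": "jog_arm", "body": {"series": [[[0, -0.02, 0.2], 0, -1], [[0, 0, 0.05], 0, -1], [[0.2, -0.016, 0], 0, -1], [[0.2, -0.016, 0], 0, -1], [[0, 0, 0], 0, -1]]}}

```text
t: 11.15
position: [492.6, 50.6, 25.0]
tcp_rot: [1.0, -0.026, 0.001, -0.0]
force: [-0.5, -0.4, -0.9]
finger_gap: 21.4
```

```bash
python3 -c "
from h import *
slot(85,-9.5,21)"
```

```text
t 11.15 pos [492.6  50.6  25. ] yaw -2.98 F [-0.5 -0.4 -0.9] gap 21.4
units [0.287 0.071 0.081] spin 0.0
now d,s: 99.5 -6.6
```

>>> {"method": "jog_arm", "body": {"series": [[[0.1, 0.04, 0.04], 0, -1], [[0.2, 0, 0.02], 0, -1], [[0.2, 0, 0], 0, -1], [[0, 0, 0], 0, -1]]}}

```text
t: 11.65
position: [517.3, 47.7, 21.8]
tcp_rot: [1.0, -0.026, 0.001, -0.0]
force: [0.7, 1.5, -0.7]
finger_gap: 21.2
```

```bash
python3 -c "
from h import *
slot(60,-6.5,20)"
```

```text
t 11.65 pos [517.3  47.7  21.8] yaw -2.94 F [ 0.7  1.5 -0.7] gap 21.2
units [0.294 0.001 0.037] spin 0.01
now d,s: 74.7 -7.1
```

>>> {"method": "jog_arm", "body": {"series": [[[0.15, 0, 0.02], 0, -1], [[0.15, -0.01, 0], 0, -1], [[0.15, -0.01, 0], 0, -1], [[0, 0, 0], 0, -1]]}}

```text
t: 12.15
position: [536.7, 48.4, 20.9]
tcp_rot: [1.0, -0.025, -0.002, -0.0]
force: [-7.1, 3.9, 7.2]
finger_gap: 21.4
```

```bash
python3 -c "
from h import *
slot(48,-5.5,20)"
```

```text
t 12.15 pos [536.7  48.4  20.9] yaw -2.9 F [-7.1  3.9  7.2] gap 21.4
units [0.147 0.026 0.018] spin 0.01
now d,s: 55.4 -4.5
```

```bash
python3 - <<'E'
from h import *
t=camera('top')[130:230,190:300]; s=camera('scene')[190:290,230:370]
t=cv2.resize(t,None,fx=4,fy=4,interpolation=2); s=cv2.resize(s,None,fx=2.55,fy=2.55,interpolation=2)
o=np.zeros((400,800,3),np.uint8); o[:t.shape[0],:t.shape[1]]=t; o[:s.shape[0],440:440+s.shape[1]]=s[:,:360]
cv2.imwrite('pics/c7.png',o)
E
```

```text
(no output)
```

View pics/c7.png

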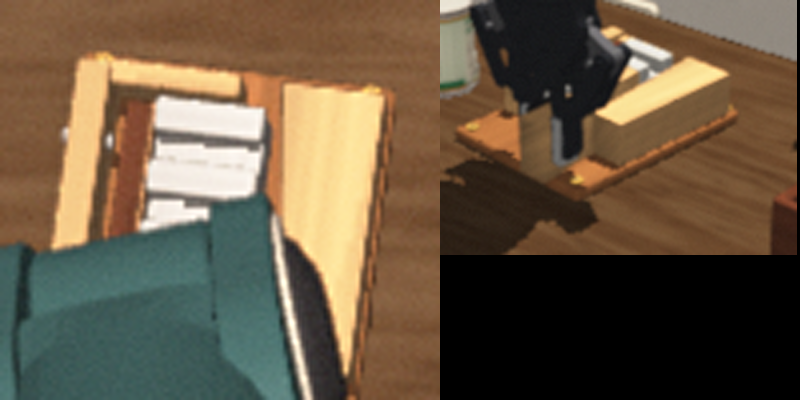

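Wedge is about half in the slot, with light contact; ease it a bit further.

>>> {"method": "jog_arm", "body": {"series": [[[0.08, -0.01, -0.02], 0, -1], [[0.08, -0.01, 0], 0, -1], [[0, 0, 0], 0, -1]]}}

```text
t: 12.62
position: [544.5, 48.8, 21.3]
tcp_rot: [1.0, -0.026, -0.002, -0.0]
force: [-5.0, 4.0, 2.0]
finger_gap: 21.4
```

```bash
python3 -c "
from h import *
slot(45,-5.5,20)"
```

```text
t 12.62 pos [544.5  48.8  21.3] yaw -2.93 F [-5.  4.  2.] gap 21.4
units [0.051 0.045 0.026] spin 0.01
now d,s: 47.7 -3.4
```

>>> {"method": "jog_arm", "body": {"series": [[[0, 0, 0], 0, -0.4], [[0, 0, 0], 0, 0], [[0, 0, 0], 0, 0.2], [[0, 0, 0], 0, 0.2], [[0, 0, -0.3], 0, 0.2]]}}

```text
t: 13.25
position: [545.6, 47.4, 36.4]
tcp_rot: [1.0, -0.026, -0.001, 0.0]
force: [-0.0, 0.1, 0.3]
finger_gap: 51.3
```

>>> {"method": "jog_arm", "body": {"series": [[[0, 0, -0.6], 0, 0.2], [[0, 0, -0.5], 0.3, 0.2], [[-0.5, 0, 0], 0.06, -1], [[-0.5, 0, 0], 0, -1], [[0, 0, 0], 0, -1]]}}

```text
t: 13.88
position: [495.7, 52.4, 92.7]
tcp_rot: [0.999, -0.047, 0.0, 0.0]
force: [0.4, 0.6, 1.2]
finger_gap: -0.1
```

```bash
python3 - <<'E'
from h import *
slot(75,2,22,-5.5,0,0)
t=camera('top')[130:230,190:300]; s=camera('scene')[190:290,230:370]
t=cv2.resize(t,None,fx=4,fy=4,interpolation=2); s=cv2.resize(s,None,fx=2.55,fy=2.55,interpolation=2)
o=np.zeros((400,800,3),np.uint8); o[:t.shape[0],:t.shape[1]]=t; o[:s.shape[0],440:440+s.shape[1]]=s[:,:360]
cv2.imwrite('pics/c8.png',o)
E
```

```text
t 13.88 pos [495.7  52.4  92.7] yaw -5.39 F [0.4 0.6 1.2] gap -0.1
units [-0.007 -0.112  1.415] spin 0.02
now d,s: 74.6 -3.6
```

View pics/c8.png

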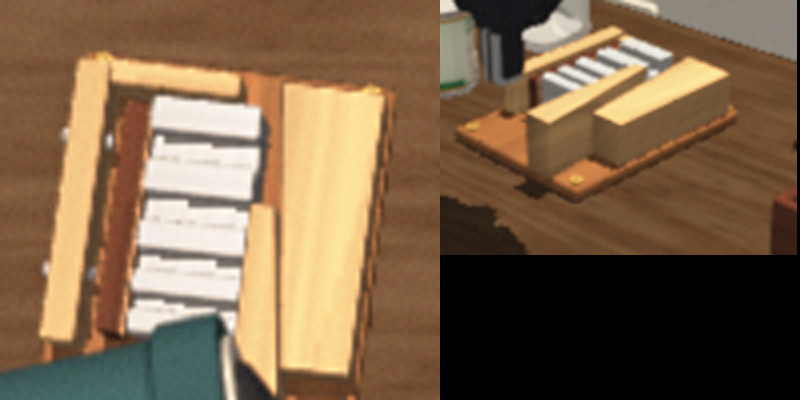

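Wedge sits upright in the slot between cheek and block, thin tip at crop (262,205). Lower closed fingers behind it.

>>> {"method": "jog_arm", "body": {"series": [[[0, -0.05, 0.6], 0.02, -1], [[0, 0, 0.6], 0, -1], [[0, 0, 0.2], 0, -1], [[0.15, 0, 0], 0, -1], [[0, 0, 0], 0, -1]]}}

```text
t: 14.6
position: [506.4, 53.9, 22.8]
tcp_rot: [0.999, -0.049, 0.001, -0.0]
force: [0.7, -0.6, 0.4]
finger_gap: -0.0
```

>>> {"method": "jog_arm", "body": {"series": [[[0.1, 0, 0], 0, -1], [[0.1, 0, 0], 0, -1], [[0.1, 0, 0], 0, -1], [[0.1, 0, 0], 0, -1], [[0, 0, 0], 0, -1]]}}

```text
t: 15.22
position: [522.6, 52.9, 21.5]
tcp_rot: [0.999, -0.048, -0.002, -0.0]
force: [-5.4, 1.7, 2.6]
finger_gap: 0.0
```

```bash
python3 -c "
from h import *
slot(11,0,22,-5.5,0,0)"
```

```text
t 15.22 pos [522.6  52.9  21.5] yaw -5.52 F [-5.4  1.7  2.6] gap 0.0
units [ 0.737 -0.01  -0.014] spin -0.0
now d,s: 47.9 -0.5
```

>>> {"method": "jog_arm", "body": {"series": [[[0.1, 0, 0], 0, -1], [[0.1, 0, 0], 0, -1], [[0.1, 0, 0], 0, -1], [[0.1, 0, 0], 0, -1], [[0, 0, 0], 0, -1]]}}

```text
t: 15.85
position: [540.4, 52.8, 21.0]
tcp_rot: [0.999, -0.047, -0.004, -0.001]
force: [-9.8, 6.7, 3.1]
finger_gap: -0.3
```

>>> {"method": "jog_arm", "body": {"series": [[[0.1, 0, 0], 0, -1], [[0.1, 0, 0], 0, -1], [[0, 0, 0], 0, -1]]}}

```text
t: 16.23
position: [549.1, 52.6, 20.7]
tcp_rot: [0.999, -0.047, -0.005, -0.001]
force: [-10.3, 8.4, 4.3]
finger_gap: 0.2
```

```bash
python3 -c "
from h import *
slot(11,0,22,-5.5,0,0)"
```

```text
t 16.23 pos [549.1  52.6  20.7] yaw -5.4 F [-10.3   8.4   4.3] gap 0.2
units [ 0.208  0.035 -0.028] spin 0.01
now d,s: 21.4 1.7
```

>>> {"method": "jog_arm", "body": {"series": [[[0.08, 0, 0], 0, -1], [[0.06, 0, 0], 0, -1], [[0, 0, 0], 0, -1]]}}

```text
t: 16.6
position: [554.7, 52.4, 20.5]
tcp_rot: [0.999, -0.047, -0.007, -0.001]
force: [-14.4, 8.6, 6.0]
finger_gap: 0.2
```

```bash
python3 - <<'E'
from h import *
slot(11,0,22,-5.5,0,0)
t=camera('top')[130:230,190:300]; s=camera('scene')[190:270,230:340]
t=cv2.resize(t,None,fx=3.2,fy=3.2,interpolation=2); s=cv2.resize(s,None,fx=4,fy=4,interpolation=2)
o=np.zeros((330,800,3),np.uint8); o[:t.shape[0],:t.shape[1]]=t; o[:s.shape[0],355:355+s.shape[1]]=s
cv2.imwrite('pics/c9.png',o)
E
```

```text
t 16.6 pos [554.7  52.4  20.5] yaw -5.37 F [-14.4   8.6   6. ] gap 0.2
units [ 0.096  0.043 -0.03 ] spin 0.02
now d,s: 15.8 2.1
```

View pics/c9.png

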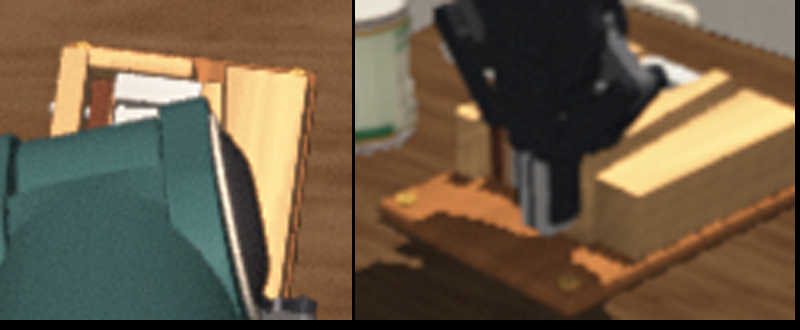

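>>> {"method": "jog_arm", "body": {"series": [[[0.06, 0, 0], 0, -1], [[0.04, 0, 0], 0, -1], [[0, 0, 0], 0, -1]]}}

```text
t: 17.08
position: [558.8, 52.5, 20.5]
tcp_rot: [0.999, -0.047, -0.007, -0.001]
force: [-16.7, 9.0, 9.0]
finger_gap: 0.2
```

```bash
python3 -c "
from h import *
slot(11,0,22,-5.5,0,0)"
```

```text
t 17.07 pos [558.8  52.5  20.5] yaw -5.35 F [-16.7   9.    9. ] gap 0.2
units [ 0.015  0.051 -0.03 ] spin 0.02
now d,s: 11.8 2.5
```

>>> {"method": "jog_arm", "body": {"series": [[[-0.3, 0, 0], 0, -1], [[-0.6, 0, -0.3], 0, -1], [[-0.4, 0, -1], 0, -1], [[-0.4, 0.5, -1], 0, -1], [[0, 1, -0.5], 0, -1]]}}

```text
t: 17.7
position: [474.8, -17.7, 164.7]
tcp_rot: [0.999, -0.046, 0.002, -0.0]
force: [0.6, -1.1, -0.4]
finger_gap: 0.1
```

>>> {"method": "jog_arm", "body": {"series": [[[0, 1, 0], 0, -1], [[0, 1, 0], 0, -1], [[0, 1, 0], 0, -1], [[0, 0, 0], 0, -1]]}}

```text
t: 18.2
position: [459.0, -172.7, 162.2]
tcp_rot: [0.999, -0.053, 0.001, 0.001]
force: [0.1, 0.0, 0.1]
finger_gap: -0.3
```

```bash
python3 - <<'E'
from h import *
slot(11,0,22,-5.5,0,0)
T=camera('top');cv2.imwrite('pics/tf.png',T);S=camera('scene');cv2.imwrite('pics/sf.png',S)
t=T[135:235,190:290]; s=S[190:270,230:340]
t=cv2.resize(t,None,fx=4,fy=4,interpolation=2); s=cv2.resize(s,None,fx=3.6,fy=3.6,interpolation=2)
o=np.zeros((400,800,3),np.uint8); o[:t.shape[0],:t.shape[1]]=t; o[:s.shape[0],404:404+s.shape[1]]=s
cv2.imwrite('pics/c10.png',o)
E
```

```text
t 18.2 pos [ 459.  -172.7  162.2] yaw -6.05 F [0.1 0.  0.1] gap -0.3
units [ 1.523 -4.645  2.796] spin -0.08
now d,s: 89.6 -231.2
```

View pics/c10.png

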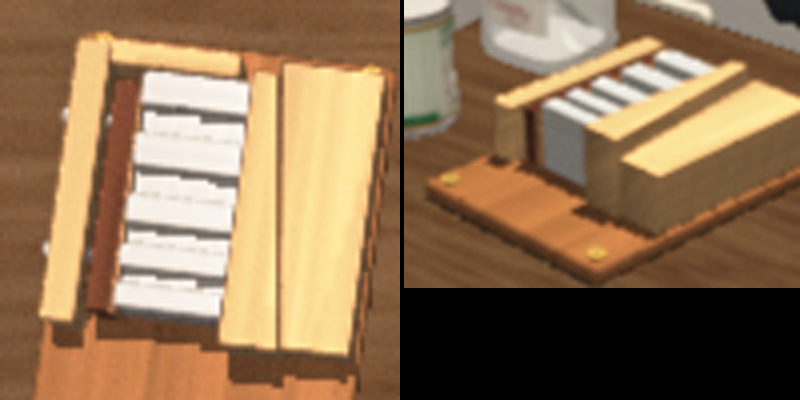

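```bash
python3 - <<'E'
from h import *
T=lambda u,v,z: pt('top',190+u/4,135+v/4,z)[:2]-M
for n,u,v,z in(("wL",220,346,55),("wR",278,350,55),("thinL",256,73,55),("thinR",277,74,55),("chL",283,352,44),("chR",350,356,44),("blk front",222,315,49),("blk back",249,80,49)):
    q=T(u,v,z); print(n,round(q@ex,1),round(q@ey,1))
E
```

```text
wL -1.9 11.6
wR -0.9 -11.2
thinL 108.1 10.8
thinR 108.7 2.5
chL -0.4 -12.2
chR 1.0 -38.9
blk front 11.0 13.1
blk back 106.2 14.0
```

```bash
python3 - <<'E'
from h import *
a=cv2.imread('pics/top0.png');b=cv2.imread('pics/tf.png')
for n,(x,y,w,h) in dict(box=(308,105,50,55),punch=(382,118,25,30),pliers=(200,315,100,42),pen=(370,315,72,32)).items():
    d=cv2.absdiff(a,b)[y:y+h,x:x+w].max(2); print(n,d.mean().round(1),(d>60).mean().round(3))
print(get_obs()['t']); job_done()
E
```

```text
box 7.7 0.0
punch 7.5 0.0
pliers 8.1 0.0
pen 59.7 0.418
18.3
the job is handed in; nothing more can be done
```

The wedge is in the slot and driven home, the arm is backed off touching nothing, and I handed the job in at 18.3 s of the 59 s allowed.

**What I did:** I lifted the wedge out of the rest by its thin end and set it down on the bare cabinet top. I let go, took it again by its thick end and entered it thin end first until it was about 48 mm out. I let go again and pressed it home with closed fingers, with about 17 N along the slot at the end. The largest force I read was about 21 N, against the limits of 40 and 120 N.

**Last checks:**
- **Flushness:** the last top picture puts the thick end about 1–2 mm proud of the holder front. The finger position at the end of the press suggested about 0.8 mm. I judged that close enough to flush and did not push further.
- **Clamping:** the wedge lies along the block, whose face on the slot side has moved to about +13 to +14 mm from the slot axis, against the +12 expected when flush. I could not read the jaw travel directly.
- **Other objects:** comparing the first and last top pictures, the clear box, punch and pliers have not moved. That comparison failed for the pen, probably because the parked arm was in front of it. I did not confirm this, though no move went down near the pen.

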